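Nest the bead cup, then hold the caddy with its loose bead over the hoop

TASK

Nest the empty bead cup that stands loose on the table concentrically into the matching cup on the wooden bead caddy, until it sits fully home on the other's rim, and let go of it. Then lift the caddy by its upright handle, keeping it level so that the loose bead never leaves its shallow round dish, and finish while still holding the caddy up: level and still, about 10 cm above the table, with the bead dish over the middle of the embroidery hoop. Leave everything else where it stands.

Things in the scene. Friction and masses are not known exactly. Their poses are not given: they have to be found in the camera images.
- caddy: Wooden bead caddy, 0.25 kg: a flat plywood board 230 mm long (its own x), 100 mm wide (y) and 14 mm thick, with an upright wooden handle panel across its middle. Origin: centre of the board's underside. z is up. A round dish is cut in its -x end (see bead_dish) and a round cup recess in its +x end (see cup_seat).
- caddy_handle (a point): Grip point: centre of the plain top strip of the handle panel, 99 mm above the caddy's underside. The panel lies in the caddy's y-z plane: 10 mm thick along its x, 92 mm wide along its y; the strip reaches from 84 to 114 mm above the underside. Below it is an open hand hole, 64 mm wide, 35 mm tall. Pinch the strip with the fingers closing along the caddy's x. Axes as the caddy's.
- bead_dish (a point): Centre of the floor of the bead dish, at x = -75 mm in the caddy, 10 mm above its underside. The dish is a round pocket 60 mm in diameter and only 4 mm deep below the board's top; the loose bead rolls about in it. Same axes as the caddy.
- bead_center (a point): Centre of the loose round ceramic bead, 20 mm in diameter, 11 g, lying free in the bead dish. Its axes turn as it rolls.
- cup_seat (a point): Where the middle of the caddy's cup is when it stands in its recess: x = +75 mm in the caddy, 32 mm above the caddy's underside. The recess is 36 mm in diameter and 4 mm deep, its floor 10 mm above the caddy's underside. Same axes as the caddy.
- cup_caddy_mid (a point): Centre, half-way up, of the cup that stands loose in the recess of the caddy; same shape and size as the loose cup: it is open-topped, of translucent purple plastic, 44 mm tall, z up along its axis. It stays in the caddy.
- cup_loose_mid (a point): Centre, 22 mm up, of the empty cup standing on the table: about 30 g, same shape and plastic as the caddy's. Foot 30 mm across, body widening to 46 mm at 24 mm up, where a shoulder steps out to an upright rim band 56 mm across, 20 mm tall (inside 51 mm). Nested, the shoulder rests on the other's rim, this point 20 mm above the other's, side play 2 mm. Grip it across the band.
- hoop: Nested pair of round wooden embroidery hoops lying flat, 150 mm across outside, 126 mm inside, 11 mm tall, with a small brass clamp screw on its own +x side. Origin: centre of the ring, on the table.
- spool: Bystander: upright thread spool, 38 mm across, 50 mm tall. Origin under its centre.
- bead_jar: Bystander: small closed bead jar with a screw lid, translucent purple, 54 mm across, 34 mm tall. Origin under its centre.
- organiser: Bystander: tower of three stacked purple bead pots with a lid, 74 mm across, 92 mm tall. Origin under its centre.
- tea_holder: Bystander: white ceramic tea glass holder with handle and a glass in it, 74 mm across, the handle 66 mm out along its own +y, 90 mm tall. Origin under its centre.
- bodkin_case: Bystander: slim case with a steel bodkin, 24 by 130 mm (long along its own y), 16 mm tall, lying flat. Origin under its centre.
Things that resemble listed ones, but are neither listed nor needed, are in the scene too. Leave any green or red look-alike of the part that bears cup_caddy_mid alone.

How it is judged:
On the way, in this order (a step that is already met when the one before it is completed fails the run):
1. the loose cup sits home in the caddy's cup, released, with the caddy still standing on the table (horizontal distance between cup_loose_mid and cup_caddy_mid below 0.005 m and z of cup_loose_mid in the frame of cup_caddy_mid between 0.016 and 0.0235 m and angle between the z axis of cup_loose_mid and the z axis of cup_caddy_mid, either way round below 0.12 rad and distance between cup_caddy_mid and cup_seat below 0.007 m and contact force between the fingers and cup_loose below 0.05 N and height (world z) of caddy below 0.01 m), for 0.3 s.
2. the caddy is lifted clear of the table with both cups nested on it (horizontal distance between cup_loose_mid and cup_caddy_mid below 0.005 m and z of cup_loose_mid in the frame of cup_caddy_mid between 0.016 and 0.0235 m and angle between the z axis of cup_loose_mid and the z axis of cup_caddy_mid, either way round below 0.12 rad and distance between cup_caddy_mid and cup_seat below 0.007 m and height (world z) of caddy above 0.04 m), for 0.2 s.
At the end, for the whole second after the job is handed in: Gripper alone holds the caddy still by its handle (60 mm), underside 60-150 mm up, tilt under 0.1 rad, bead dish centre within 35 mm of the hoop's in plan; bead in the dish (within 35 mm); caddy cup in its recess (7 mm); loose cup nested in it: axes within 5 mm and 0.12 rad, 16-23.5 mm higher (horizontal distance between cup_loose_mid and cup_caddy_mid below 0.005 m and z of cup_loose_mid in the frame of cup_caddy_mid between 0.016 and 0.0235 m and angle between the z axis of cup_loose_mid and the z axis of cup_caddy_mid, either way round below 0.12 rad and distance between cup_caddy_mid and cup_seat below 0.007 m and height (world z) of caddy between 0.06 and 0.15 m and angle between caddy's own z axis and vertical below 0.1 rad and linear speed of caddy below 0.03 m/s and angular speed of caddy below 0.2 rad/s and horizontal distance between bead_dish and hoop below 0.035 m and distance between bead_center and bead_dish below 0.035 m and contact force between the fingers and caddy above 1 N and contact force between caddy and hoop below 0.1 N and contact force between caddy and spool below 0.1 N and contact force between caddy and bead_jar below 0.1 N and contact force between caddy and organiser below 0.1 N and contact force between caddy and tea_holder below 0.1 N and contact force between caddy and bodkin_case below 0.1 N and distance between the grasp point and caddy_handle below 0.06 m); the arm keeps its last pose, push and grip.
It fails at once if the bead leaves its dish (distance between bead_center and bead_dish above 0.04 m).
It fails at once if the caddy is tipped by more than 0.35 rad (angle between caddy's own z axis and vertical above 0.35 rad).
It fails at once if the hoop or another bystander is pushed more than 25 mm from its place (distance of any of hoop, spool, bead_jar, organiser, tea_holder, bodkin_case from where it was at the start of the episode above 0.025 m).
It also fails if it takes over 67 s, if anything falls off the work surface, if the arm or the gripper's body presses on something with over 40 N, if the wrist force passes 120 N, or if a joint passes its speed limit or range.

ROBOT

A 6-joint arm with a two-finger parallel gripper is mounted at the origin on the work surface. World frame = base frame: x ahead of the robot, y to its left, z up, the work surface at z = 0. Lengths are in m, angles in rad, forces in N, time in s.
With the tool pointing down it reaches from about 0.3 to 0.775 m from the base axis. Payload 14.6 kg.
Tool frame: the origin (TCP) lies midway between the tips of the shut fingers; the grasp point (between the pads) lies 19 mm behind it; z points along the fingers, y is the direction in which the jaws open and shut (so a half turn about z gives the same grasp; the last joint's range is limited). The gripper opens to 94 mm and grips with 3 to 60 N. Pads are 16 mm wide; open, the fingers measure 119 mm over their backs; the gripper's body (75 mm by 177 mm) begins 78 mm behind the grasp point.
Start: joints at [-1.365, 0.3, 1.521, -0, 1.321, -0.067], TCP at [0.148, -0.53, 0.205] pointing down, gripper open.
Joint ranges: [-3.03, 3.03], [-0.79, 2.21], [0.23, 2.52], [-1.04, 4.18], [0, 3.07], [-2.55, 2.55]. Speed limits (rad/s): [2.22, 2.22, 2.57, 3.14, 3.14, 3.14].

INTERFACE

Orientations are given as a unit quaternion [w, x, y, z].
In Python, from plant import bot gives the robot as it stands. The module is installed in compiled form; this text tells all that it offers.
- The arm moves only by the tool apply_moves, never from a script. Its argument "commands" is a list of rows, each a list of 5 numbers: the closure, from 0 (fully open) to 1 (shut), then the shift along the tool's x, y, z in units of 50 mm (1.0 is 50 mm), then the turn about the tool's z in degrees. In form: [[grip, dx, dy, dz, yaw], ...]. A call has 1 to 8 rows; each row shifts and turns the pose as measured when the row begins, along the tool's axes as they then stand; what a row does not reach is not made up. A row lasts 1/10 s, in which the tool goes at most 50 mm and 8.59 degrees, less where a joint would pass 70% of its speed; a pose out of reach is approached as far as the arm can. A call is refused whole if a number of a shift passes 1 or a number of a turn 8.59, either way. A call with a gripper value outside its range is refused whole. The fingers move at their own pace and stop on an object; the grip force is fixed at half the most. Time passes only in rows, so rows that do not move let the fingers close. It gives the time, the measured TCP pose, the force and the opening at its end, in the units of the state.
- bot.read_state(): the state, without advancing time (a new reading comes with each control period).
- bot.get_image(name): name is "side" or "top" or "wrist"; returns (picture, depth): 400x640x3 uint8, blue, green, red; 400x640 float32, m along the optical axis (not along the pixel's ray), 0 where there is no reading.
- bot.calibration(name): a dict with "fx", "fy", "cx", "cy" (pixels), "eye" and "orientation" of the camera in the world; the wrist camera has in their place "mount" (4x4, takes a point from camera to tool coordinates, whose origin is the TCP and whose axes are the flange's). Camera axes: x right, y up, looking along -z (the intrinsics and any distortion apply to the point x, -y, -z); pixel columns grow to the right and rows downward; lengths in m; the calibration is good to about 2 mm. The wrist camera is an equidistant fisheye: a pixel r from the principal point sees the ray r / f radians off the axis. A picture is of the moment at which its call begins: read the wrist's pose just before it. calibration takes no time and is no camera call.
- bot.job_done(): hands the job in, once; it reports no verdict.
The state is a dict: "t": time; "joint_pos": joint angles; "dq": joint speeds; "tau": joint torques, N m; "position": TCP position; "tool_rot": TCP orientation; "wrist_force": force on the tool from outside, world axes, zero at the start; "moment": the same for the moment, N m; "gripper_width": finger opening in m.
Only numpy, scipy, OpenCV 4.12 (cv2) and the standard library are available. Lean on these libraries where they do the work, as an engineer would, in place of code of your own. Each camera call takes 0.05 s, during which the arm holds its last target.

## Working session

There is one attempt and no reset: what is moved stays moved. The work goes in short steps, Python scripts to look and compute and a tool call to move; the robot and the scene stay as the last step left them, time stands still between calls to the robot, and variables do not carry over. Pictures are saved under pics/ and viewed, and the job is handed in when it is done.

Besides the shell and the picture viewer there is one more tool, called after "Emit:" in YAML: its name, and indented under it one key for each argument. apply_moves: Moves the arm, as the interface text tells. Its arguments: {"type":"object","properties":{"commands":{"type":"array","items":{"type":"array","items":{"type":"number"}}}},"required":["commands"]}

```bash
mkdir -p pics
cat > h.py <<'E'
import numpy as np, cv2
from plant import bot
from scipy.spatial.transform import Rotation as R
def rot(q): return R.from_quat([q[1],q[2],q[3],q[0]]).as_matrix()
def cam(n):
    c=bot.calibration(n); return c
def grab(n,f):
    im,d=bot.get_image(n); cv2.imwrite('pics/%s.png'%f,im); np.save('pics/%s.npy'%f,d); return im,d
def ray(c,u,v):
    d=np.array([(u-c['cx'])/c['fx'],-(v-c['cy'])/c['fy'],-1.0])
    return np.array(c['eye']),rot(c['orientation'])@d
def onplane(c,u,v,z):
    e,d=ray(c,u,v); return e+d*(z-e[2])/d[2]
def proj(c,p):
    q=rot(c['orientation']).T@(np.array(p)-np.array(c['eye']))
    return c['cx']+c['fx']*q[0]/-q[2], c['cy']+c['fy']*q[1]/q[2]
E
python3 - <<'E'
from h import *
for n in("top","side"):
    print(bot.calibration(n)); grab(n,n+'0')
print(bot.calibration("wrist"));print(bot.read_state())
E
```

```text
{'fx': 418.7225078100606, 'fy': 418.7225078100606, 'cx': 319.13480719064177, 'cy': 201.79288332753364, 'eye': array([0.36961392, 0.01008124, 1.28383123]), 'orientation': array([-0.70149516, -0.05234119,  0.07277702,  0.70701375])}
{'fx': 446.68009020271376, 'fy': 446.68009020271376, 'cx': 324.49830987217604, 'cy': 203.89793136739456, 'eye': array([0.45716029, 1.18156173, 0.75885176]), 'orientation': array([-0.05169214, -0.01644492,  0.50182405,  0.86326711])}
{'fx': 309.70691628693146, 'fy': 309.70691628693146, 'cx': 321.09441776796683, 'cy': 199.89560314791092, 'mount': array([[ 8.58225700e-04,  9.69404383e-01,  2.45467730e-01,
         7.02097858e-02],
       [ 9.99999443e-01, -9.82597830e-04,  3.84202925e-04,
         4.06043588e-04],
       [ 6.13644058e-04,  2.45467264e-01, -9.69404686e-01,
        -1.79880428e-01],
       [ 0.00000000e+00,  0.00000000e+00,  0.00000000e+00,
         1.00000000e+00]])}
{'t': 0.1, 'joint_pos': array([-1.36461363e+00,  3.00396284e-01,  1.52150902e+00, -6.58847182e-06,
        1.32069051e+00, -6.66243564e-02]), 'dq': array([-0.00046953, -0.0025804 , -0.00169156, -0.0022928 ,  0.00149564,
       -0.00108493]), 'tau': array([ 7.33585966e-04, -5.32646549e+01, -3.53287375e+01,  7.09185563e-02,
        2.34439335e-02, -2.92023412e-05]), 'position': array([ 0.14812523, -0.52944012,  0.20495785]), 'tool_rot': array([-5.00137378e-04,  9.90711219e-01,  1.35981726e-01, -3.81550400e-05]), 'wrist_force': array([-0.4611799 , -0.2079032 ,  0.17986972]), 'moment': array([ 0.07094334, -0.01103215, -0.0469347 ]), 'gripper_width': 0.09386713240486269}
```

View pics/top0.png

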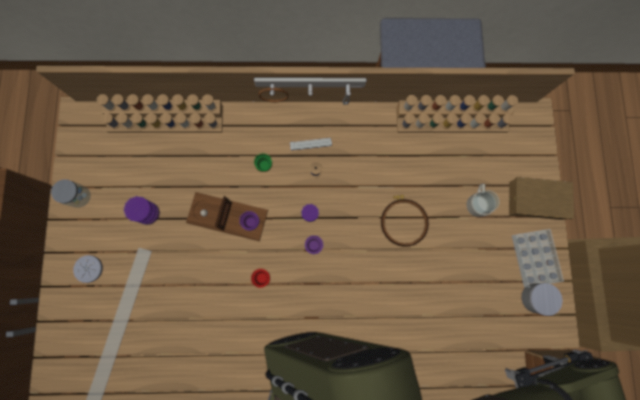

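View pics/side0.png

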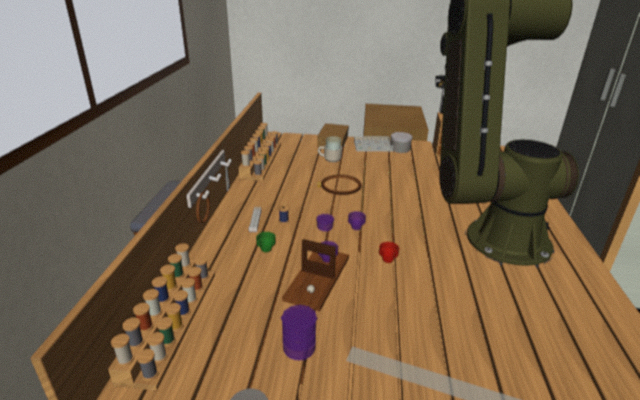

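Run:
```python
from h import *
im=cv2.imread('pics/top0.png'); c=cam('top')
cv2.imwrite('pics/topz.png',cv2.resize(im[150:300,180:340],None,fx=5,fy=5,interpolation=cv2.INTER_CUBIC)[:600])
im2=cv2.imread('pics/side0.png')
cv2.imwrite('pics/sidez.png',cv2.resize(im2[170:320,260:420],None,fx=4,fy=4,interpolation=cv2.INTER_CUBIC))
hsv=cv2.cvtColor(im,cv2.COLOR_BGR2HSV)
m=cv2.inRange(hsv,(120,80,40),(160,255,255))
n,l,s,ce=cv2.connectedComponentsWithStats(m)
for i in range(1,n):
    if s[i,4]>20: print(s[i],ce[i],onplane(c,*ce[i],0.03))
for u,v,z,nm in((204,212,.02,'bead'),(250,221,.044,'cup'),(314,244,.034,'loose'),(404,222,.005,'hoop'),(225,215,.114,'handle')): print(nm,onplane(c,u,v,z))
d=np.load('pics/top0.npy');print(d[244,314],d[213,310],d[222,384])
```

```text
[125 197  33  27 677] [140.76661743 210.25553914] [0.57111833 0.50739632 0.03      ]
[302 205  16  16 217] [309.58064516 212.5483871 ] [0.56111721 0.00179921 0.03      ]
[240 212  19  18 275] [248.98545455 220.46909091] [0.53814786 0.1839881  0.03      ]
[306 236  16  17 224] [313.32589286 244.46875   ] [ 0.46461234 -0.00877856  0.03      ]
bead [0.56625748 0.32160836 0.02      ]
cup [0.53465636 0.1790149  0.044     ]
loose [ 0.46568586 -0.01073734  0.034     ]
hoop [ 0.53358743 -0.29034509  0.005     ]
handle [0.54276499 0.23963321 0.114     ]
1.2791784 1.2606838 1.2844423
```

View pics/topz.png

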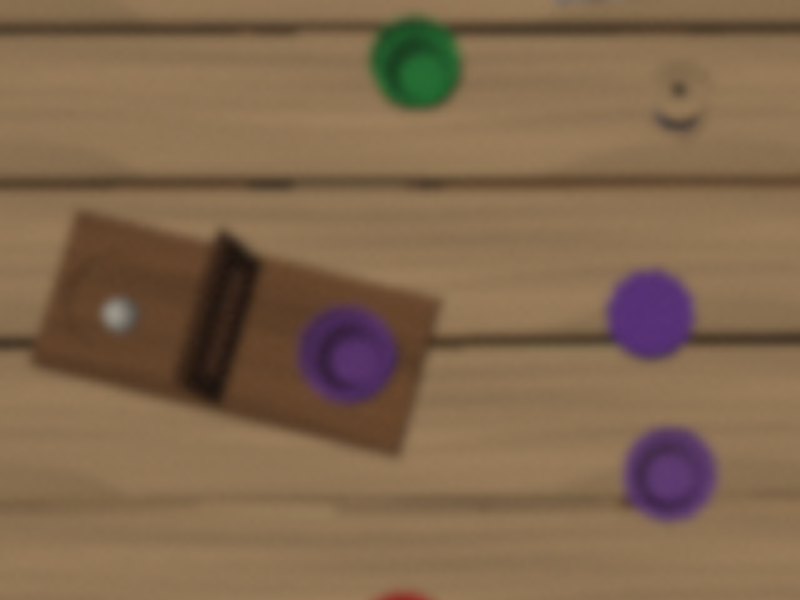

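View pics/sidez.png

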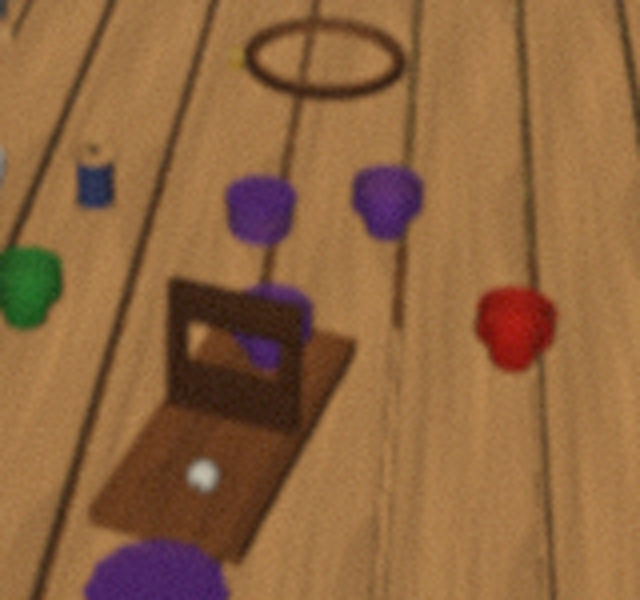

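Run:
```python
from h import *
im=cv2.imread('pics/top0.png'); c=cam('top')
cs=[onplane(c,180+x/5-.4,150+y/5-.4,.014)[:2] for x,y in((78,210),(440,300),(400,458),(33,363))]
cs=np.array(cs);print(cs, [np.linalg.norm(cs[i]-cs[i-1]) for i in range(4)])
o=cs.mean(0);ax=(cs[1]+cs[2]-cs[0]-cs[3]);ax/=np.linalg.norm(ax)
print('caddy',o,ax,np.degrees(np.arctan2(ax[1],ax[0])),'cup',o+.075*ax,'dish',o-.075*ax)
# hoop
hsv=cv2.cvtColor(im,cv2.COLOR_BGR2HSV)
sub=im[190:255,370:440].astype(int); 
g=sub.sum(2); m=(g<np.median(g)*.72).astype(np.uint8)*255
m[:, :8]=0
cv2.imwrite('pics/hoopm.png',cv2.resize(np.hstack([m,im[190:255,370:440,1]]),None,fx=5,fy=5))
n,l,s,ce=cv2.connectedComponentsWithStats(m); i=1+s[1:,4].argmax(); ys,xs=np.where(l==i)
e=cv2.fitEllipse(np.c_[xs,ys].astype(np.float32)); print(e); print('hoop',onplane(c,e[0][0]+370,e[0][1]+190,.006))
for u,v,z in((483,204,.09),(480,188,.05),(250.5,220.5,.054),(465,215,0.04),(497,205,.06)):print(onplane(c,u,v,z))
s=cv2.resize(im[150:300,370:520],None,fx=4,fy=4,interpolation=cv2.INTER_CUBIC);cv2.imwrite('pics/hz.png',s)
```

```text
[[0.6307082  0.35229613]
 [0.57346411 0.13011261]
 [0.47700024 0.15309698]
 [0.53626088 0.37541153]] [np.float64(0.09723486076590324), np.float64(0.22943931847684393), np.float64(0.09916431238053389), np.float64(0.23007734589894105)]
caddy [0.55435836 0.25272931] [-0.25353977 -0.96732496] -104.68707684960904 cup [0.53534287 0.18017994] dish [0.57337384 0.32527868]
((35.31452941894531, 32.6889533996582), (43.99594497680664, 47.23439407348633), 87.57327270507812)
hoop [ 0.5312868  -0.29410046  0.006     ]
[ 0.57419524 -0.50554158  0.09      ]
[ 0.63054763 -0.51753883  0.05      ]
[0.5348008  0.17621254 0.054     ]
[ 0.54922691 -0.46920743  0.04      ]
[ 0.57605787 -0.56078505  0.06      ]
```

View pics/hz.png

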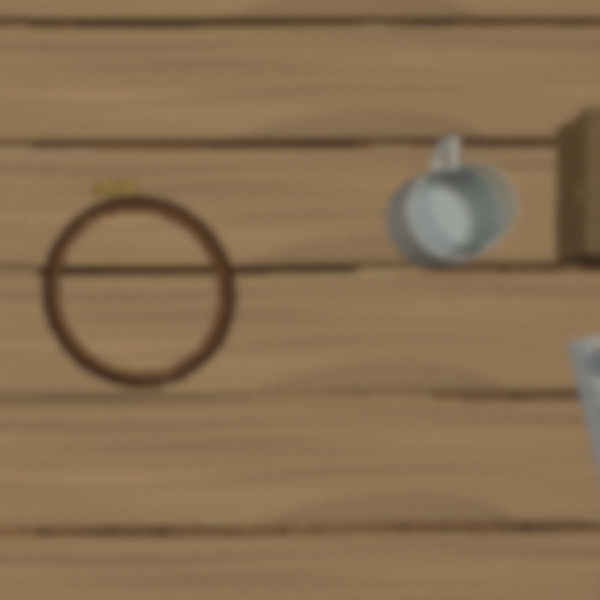

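View pics/hoopm.png

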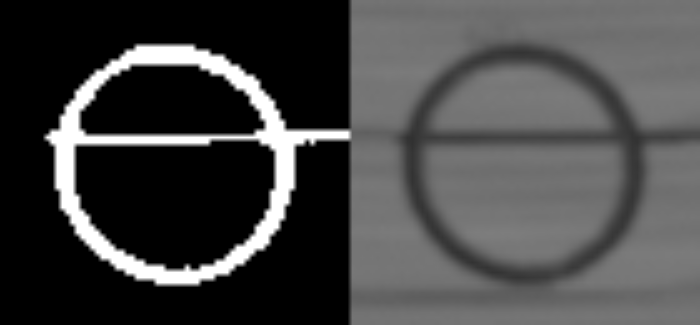

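Emit:
apply_moves:
  commands:
    - [0,0.75,-0.7,0.05,0]
    - [0,0.75,-0.7,0.1,0]
    - [0,0.75,-0.7,0.1,0]
    - [0,0.75,-0.7,0.1,0]
    - [0,0.75,-0.7,0.1,0]
    - [0,0.75,-0.7,0.1,0]
    - [0,0.75,-0.7,0.1,0]
    - [0,0.75,-0.7,0.1,0]

```text
t: 0.9
position: [0.3541, -0.1874, 0.1666]
tool_rot: [-0.002, 0.991, 0.132, -0.0]
wrist_force: [0.4, -0.6, 0.4]
gripper_width: 0.0942
```

```bash
cat >> h.py <<'E'
def todo(x,y,z,yaw=None):
    s=bot.read_state(); M=rot(s['tool_rot']); d=M.T@(np.array([x,y,z])-s['position'])
    print('t',round(s['t'],2),'pos',s['position'].round(4),'toolY deg',np.degrees(np.arctan2(M[1,1],M[0,1])).round(2),'tilt',M[2,2].round(5),'W',s['gripper_width'].round(4),'F',np.round(s['wrist_force'],1),'q6',s['joint_pos'][5].round(2))
    print('need units',(d/.05).round(2))
    if yaw is not None:
        a=np.degrees(np.arctan2(M[1,1],M[0,1])); e=-((yaw-a+90)%180-90); print('need yaw',e.round(2))
def wray(u,v,s):
    c=bot.calibration('wrist'); a=np.array([u-c['cx'],v-c['cy']])/c['fx']; th=np.hypot(*a); k=np.sin(th)/th if th>1e-9 else 1
    d=np.array([a[0]*k,-a[1]*k,-np.cos(th)]); M=c['mount']; T=rot(s['tool_rot'])
    return s['position']+T@M[:3,3], T@(M[:3,:3]@d)
def wplane(u,v,z,s):
    e,d=wray(u,v,s); return e+d*(z-e[2])/d[2]
E
python3 -c "
from h import *
todo(.465,-.01,.15,75.3)"
```

```text
Traceback (most recent call last):
  File "h.py", line 19, in todo
    print('t',round(s['t'],2),'pos',s['position'].round(4),'toolY deg',np.degrees(np.arctan2(M[1,1],M[0,1])).round(2),'tilt',M[2,2].round(5),'W',s['gripper_width'].round(4),'F',np.round(s['wrist_force'],1),'q6',s['joint_pos'][5].round(2))
                                                                                                                                                 ^^^^^^^^^^^^^^^^^^^^^^^^
AttributeError: 'float' object has no attribute 'round'
```

```bash
sed -i "s/s\['gripper_width'\].round(4)/round(s['gripper_width'],4)/" h.py
python3 -c "
from h import *
todo(.465,-.01,.15,75.3)"
```

```text
t 0.9 pos [ 0.3541 -0.1874  0.1666] toolY deg -74.88 tilt -0.99999 W 0.0942 F [ 0.4 -0.6  0.4] q6 0.73
need units [ 3.07 -2.85  0.34]
need yaw 29.82
```

Emit:
apply_moves:
  commands:
    - [0,0.75,-0.7,0.1,0]
    - [0,0.75,-0.7,0.1,0]
    - [0,0.75,-0.7,0.1,0]
    - [0,0.6,-0.5,0,0]
    - [0,0,0,0,7.5]
    - [0,0,0,0,7.5]
    - [0,0,0,0,7.5]
    - [0,0,0,0,7.5]

```text
t: 1.7
position: [0.4557, -0.0197, 0.1504]
tool_rot: [-0.002, 0.991, -0.133, -0.002]
wrist_force: [0.1, -0.9, 0.3]
gripper_width: 0.0942
```

```bash
python3 -c "
from h import *
todo(.465,-.01,.15,75.3)
s=bot.read_state();grab('wrist','w1');import pickle;pickle.dump(s,open('s1.pkl','wb'))"
```

```text
t 1.7 pos [ 0.4557 -0.0197  0.1504] toolY deg -105.34 tilt -0.99998 W 0.0942 F [ 0.1 -0.9  0.3] q6 1.71
need units [ 0.13 -0.24  0.01]
need yaw -0.64
```

View pics/w1.png

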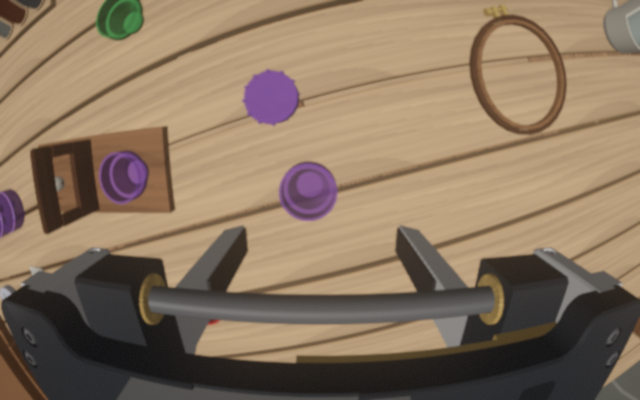

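```bash
cat >> h.py <<'E'
def purple(im):
    return cv2.inRange(cv2.cvtColor(im,cv2.COLOR_BGR2HSV),(125,60,40),(160,255,255))
def cups(f,s,zs):
    im=cv2.imread('pics/%s.png'%f); m=cv2.morphologyEx(purple(im),cv2.MORPH_CLOSE,np.ones((5,5)))
    for c in cv2.findContours(m,cv2.RETR_EXTERNAL,cv2.CHAIN_APPROX_NONE)[0]:
        if cv2.contourArea(c)<800: continue
        print('bbox',cv2.boundingRect(c),'area',cv2.contourArea(c))
        for z in zs:
            P=np.array([wplane(u,v,z,s)[:2] for u,v in c[:,0]],np.float32)
            (x,y),r=cv2.minEnclosingCircle(P); A=np.c_[2*P,np.ones(len(P))]; q=np.linalg.lstsq(A,(P**2).sum(1),rcond=None)[0]
            print('  z',z,'enc',round(x,4),round(y,4),'r',round(r,4),'fit',q[:2].round(4),np.sqrt(q[2]+q[0]**2+q[1]**2).round(4))
E
python3 -c "
from h import *
import pickle;s=pickle.load(open('s1.pkl','rb'));cups('w1',s,(.034,.044,.054))
c=cam('side'); 
for p in ((.465,-.01,.044),(.465,-.01,.0)): print(proj(c,p))
"
```

```text
bbox (280, 163, 58, 58) area 2525.5
  z 0.034 enc 0.462 -0.0077 r 0.0293 fit [ 0.4619 -0.0081] 0.0283
  z 0.044 enc 0.4641 -0.0088 r 0.0283 fit [ 0.464  -0.0092] 0.0273
  z 0.054 enc 0.4662 -0.0099 r 0.0273 fit [ 0.4661 -0.0102] 0.0264
bbox (99, 152, 49, 52) area 1896.5
  z 0.034 enc 0.5358 0.1911 r 0.0372 fit [0.5361 0.1922] 0.033
  z 0.044 enc 0.5354 0.1833 r 0.0359 fit [0.5357 0.1844] 0.0319
  z 0.054 enc 0.5351 0.1755 r 0.0347 fit [0.5353 0.1765] 0.0307
bbox (243, 70, 56, 55) area 2215.0
  z 0.034 enc 0.5612 0.0014 r 0.0272 fit [0.5609 0.0013] 0.0258
  z 0.044 enc 0.56 0.0001 r 0.0262 fit [ 0.5597 -0.    ] 0.025
  z 0.054 enc 0.5587 -0.0013 r 0.0253 fit [ 0.5585 -0.0014] 0.0241
(np.float64(357.20005541182536), np.float64(215.16513078763427))
(np.float64(356.365060944196), np.float64(227.11488225698253))
```

```bash
python3 -c "
from h import *
todo(.464,-.009,.027,75.3)"
```

```text
t 1.75 pos [ 0.4557 -0.0198  0.1504] toolY deg -105.84 tilt -0.99998 W 0.0937 F [-0.5 -0.1  0. ] q6 1.72
need units [ 0.11 -0.25  2.47]
need yaw -1.14
```

Emit:
apply_moves:
  commands:
    - [0,0.11,-0.25,0.3,-1]
    - [0,0,0,0.7,0]
    - [0,0,0,0.6,0]
    - [0,0,0,0.3,0]
    - [0,0,0,0,0]

```text
t: 2.25
position: [0.4644, -0.0085, 0.0524]
tool_rot: [-0.002, 0.992, -0.123, -0.002]
wrist_force: [-0.6, 0.1, 0.2]
gripper_width: 0.0942
```

```bash
python3 -c "
from h import *
todo(.464,-.009,.027,75.3)
s=bot.read_state();grab('wrist','w2');import pickle;pickle.dump(s,open('s2.pkl','wb'));cups('w2',s,(.044,))"
```

```text
t 2.25 pos [ 0.4644 -0.0085  0.0524] toolY deg -104.08 tilt -0.99999 W 0.0942 F [-0.6  0.1  0.2] q6 1.71
need units [-0.    0.01  0.51]
need yaw 0.62
bbox (279, 190, 85, 83) area 5438.5
  z 0.044 enc 0.4647 -0.009 r 0.0291 fit [ 0.4646 -0.0091] 0.028
bbox (42, 167, 64, 71) area 3325.5
  z 0.044 enc 0.5334 0.1834 r 0.0431 fit [0.5351 0.185 ] 0.0362
bbox (227, 51, 84, 83) area 4972.0
  z 0.044 enc 0.5598 0.0004 r 0.0262 fit [5.597e-01 3.000e-04] 0.0247
```

View pics/w2.png

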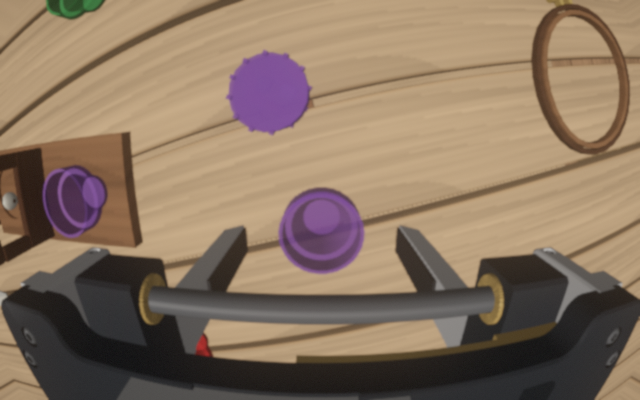

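Emit:
apply_moves:
  commands:
    - [0,0,0,0.3,0.6]
    - [0,0,0,0.2,0]
    - [0,0,0,0,0]
    - [0.3,0,0,0,0]
    - [1,0,0,0,0]
    - [1,0,0,0,0]
    - [1,0,0,0,0]
    - [1,0,0,0,0]

```text
t: 3.1
position: [0.4679, -0.0089, 0.0331]
tool_rot: [-0.002, 0.992, -0.126, 0.003]
wrist_force: [-0.6, 0.5, -0.2]
gripper_width: 0.0576
```

```bash
python3 -c "
from h import *
todo(.464,-.009,.12,75.3)"
```

```text
t 3.1 pos [ 0.4679 -0.0089  0.0331] toolY deg -104.42 tilt -0.99998 W 0.0576 F [-0.6  0.5 -0.2] q6 1.72
need units [-0.07  0.01 -1.74]
need yaw 0.28
```

Emit:
apply_moves:
  commands:
    - [1,0,0,0,0]
    - [1,0,0,0,0]

```text
t: 3.3
position: [0.4679, -0.0089, 0.0333]
tool_rot: [-0.002, 0.992, -0.126, 0.003]
wrist_force: [0.1, 0.1, -0.3]
gripper_width: 0.0545
```

```bash
python3 -c "
from h import *
todo(.464,-.009,.12,75.3)
s=bot.read_state();grab('wrist','w3');cups('w3',s,(.044,))"
```

```text
t 3.3 pos [ 0.4679 -0.0089  0.0333] toolY deg -104.42 tilt -0.99998 W 0.0545 F [ 0.1  0.1 -0.3] q6 1.72
need units [-0.07  0.01 -1.73]
need yaw 0.28
bbox (274, 202, 95, 91) area 6540.0
  z 0.044 enc 0.465 -0.0084 r 0.0295 fit [ 0.4648 -0.0087] 0.0285
bbox (28, 176, 66, 76) area 3651.5
  z 0.044 enc 0.5364 0.183 r 0.0455 fit [0.535  0.1848] 0.0377
bbox (218, 50, 92, 92) area 6005.5
  z 0.044 enc 0.5598 0.0003 r 0.0261 fit [5.596e-01 1.000e-04] 0.0247
```

View pics/w3.png

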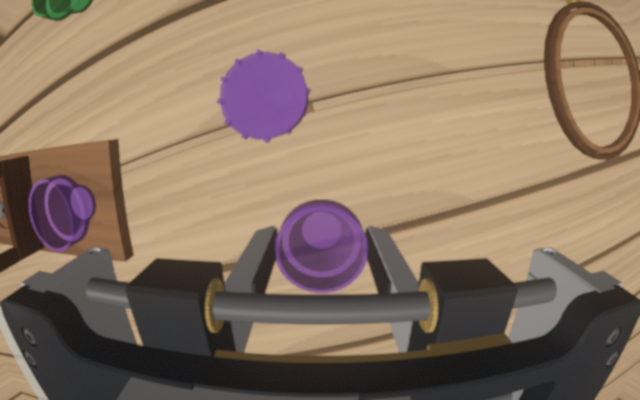

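Emit:
apply_moves:
  commands:
    - [1,0,0,0,0]
    - [1,0,0,0,0]

```text
t: 3.55
position: [0.4678, -0.0089, 0.0332]
tool_rot: [-0.002, 0.992, -0.126, 0.003]
wrist_force: [0.4, -0.1, 0.6]
gripper_width: 0.0543
```

Emit:
apply_moves:
  commands:
    - [1,0,0,-0.3,0]
    - [1,0,0,-0.6,0]
    - [1,0,0,-0.8,0]
    - [1,0,0,-0.6,0]
    - [1,0,0,0,0]

```text
t: 4.05
position: [0.4663, -0.0092, 0.1514]
tool_rot: [-0.002, 0.992, -0.126, 0.001]
wrist_force: [-0.0, -0.1, -0.6]
gripper_width: 0.0541
```

```bash
python3 -c "
from h import *
todo(.49,.10,.16,75.3)"
```

```text
t 4.05 pos [ 0.4663 -0.0092  0.1514] toolY deg -104.42 tilt -0.99999 W 0.0541 F [-0.  -0.1 -0.6] q6 1.72
need units [-0.08 -2.23 -0.16]
need yaw 0.28
```

Emit:
apply_moves:
  commands:
    - [1,0,-0.4,-0.1,0.3]
    - [1,0,-0.7,-0.1,0]
    - [1,0,-0.7,0,0]
    - [1,0,-0.4,0,0]
    - [1,0,0,0,0]

```text
t: 4.55
position: [0.4942, 0.1003, 0.1592]
tool_rot: [-0.001, 0.992, -0.129, 0.0]
wrist_force: [0.3, -0.4, -0.9]
gripper_width: 0.0544
```

```bash
python3 -c "
from h import *
todo(.535,.18,.16,75.3)
s=bot.read_state();grab('wrist','w4');import pickle;pickle.dump(s,open('s4.pkl','wb'));grab('top','top4')
im=cv2.imread('pics/w4.png');cv2.imwrite('pics/w4z.png',cv2.resize(im[100:300,150:400],None,fx=3,fy=3,interpolation=cv2.INTER_CUBIC))
cups('w4',s,(.054,.155))"
```

```text
t 4.55 pos [0.4942 0.1003 0.1592] toolY deg -104.87 tilt -1.0 W 0.0544 F [ 0.3 -0.4 -0.9] q6 1.96
need units [ 0.38 -1.75 -0.01]
need yaw -0.17
bbox (274, 202, 95, 90) area 6337.0
  z 0.054 enc 0.4431 0.1146 r 0.0498 fit [0.444  0.1132] 0.0471
  z 0.155 enc 0.4852 0.1027 r 0.0322 fit [0.4858 0.1018] 0.0304
bbox (4, 191, 68, 64) area 2915.0
  z 0.054 enc 0.5592 0.5039 r 0.0972 fit [0.5643 0.5049] 0.0747
  z 0.155 enc 0.5602 0.3541 r 0.0628 fit [0.5635 0.3548] 0.0483
bbox (202, 151, 57, 57) area 2466.5
  z 0.054 enc 0.536 0.1808 r 0.0296 fit [0.5353 0.1809] 0.0282
  z 0.155 enc 0.5451 0.1454 r 0.0191 fit [0.5448 0.1456] 0.0182
bbox (371, 79, 54, 54) area 2063.0
  z 0.054 enc 0.562 0.0088 r 0.0264 fit [0.5613 0.0087] 0.0245
  z 0.155 enc 0.562 0.0344 r 0.0171 fit [0.5616 0.0344] 0.0158
```

View pics/w4.png

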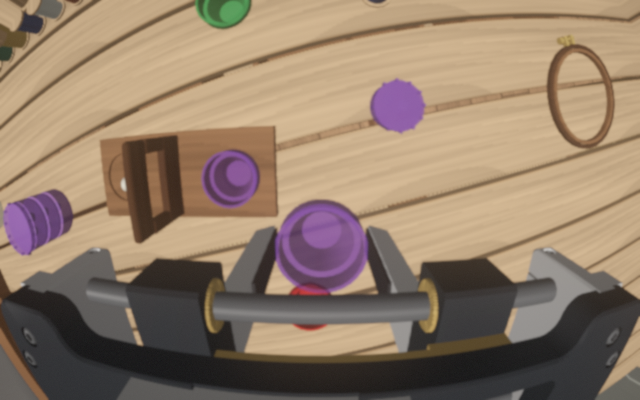

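View pics/w4z.png

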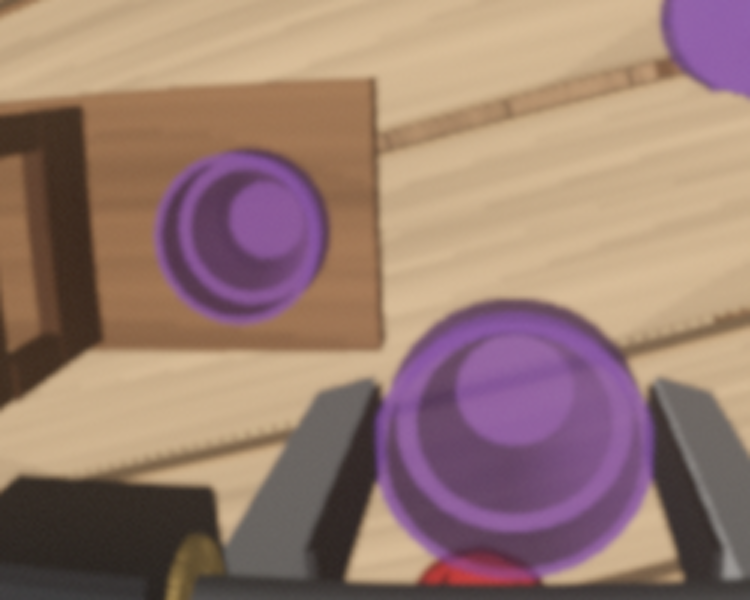

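```bash
python3 -c "
from h import *
todo(.538,.1806,.12,75.3)
import pickle;s=pickle.load(open('s4.pkl','rb'));cups('w4',s,(.170,))"
```

```text
t 4.65 pos [0.4938 0.0985 0.1593] toolY deg -104.95 tilt -1.0 W 0.0546 F [-0.1  0.6 -0.3] q6 1.95
need units [ 0.43 -1.81  0.79]
need yaw -0.25
bbox (274, 202, 95, 90) area 6337.0
  z 0.17 enc 0.4915 0.1009 r 0.0296 fit [0.492  0.1002] 0.0279
bbox (4, 191, 68, 64) area 2915.0
  z 0.17 enc 0.5604 0.3319 r 0.0577 fit [0.5634 0.3325] 0.0443
bbox (202, 151, 57, 57) area 2466.5
  z 0.17 enc 0.5465 0.1402 r 0.0176 fit [0.5462 0.1403] 0.0167
bbox (371, 79, 54, 54) area 2063.0
  z 0.17 enc 0.562 0.0382 r 0.0157 fit [0.5616 0.0382] 0.0145
```

Emit:
apply_moves:
  commands:
    - [1,0.1,-0.4,0,0]
    - [1,0.15,-0.6,0.1,0]
    - [1,0.12,-0.5,0.2,0]
    - [1,0.06,-0.3,0.2,0]
    - [1,0,0,0.1,0]
    - [1,0,0,0,0]

```text
t: 5.25
position: [0.5385, 0.175, 0.1265]
tool_rot: [-0.0, 0.991, -0.134, -0.001]
wrist_force: [0.6, -0.4, -0.2]
gripper_width: 0.0543
```

```bash
python3 -c "
from h import *
todo(.538,.1806,.11,75.3)"
```

```text
t 5.25 pos [0.5385 0.175  0.1265] toolY deg -105.35 tilt -1.0 W 0.0543 F [ 0.6 -0.4 -0.2] q6 2.09
need units [-0.04 -0.1   0.33]
need yaw -0.65
```

Emit:
apply_moves:
  commands:
    - [1,-0.04,-0.1,0.2,-0.6]
    - [1,0,0,0.1,0]
    - [1,0,0,0,0]
    - [1,0,0,0,0]

```text
t: 5.65
position: [0.5374, 0.1778, 0.1111]
tool_rot: [-0.0, 0.992, -0.129, -0.001]
wrist_force: [0.4, 0.8, 0.7]
gripper_width: 0.0545
```

```bash
python3 -c "
from h import *
todo(.538,.1806,.098,75.3)
s=bot.read_state();grab('wrist','w5');cups('w5',s,(s['position'][2]+.011,));
grab('side','side5');im=cv2.imread('pics/side5.png')
cv2.imwrite('pics/side5z.png',cv2.resize(im[170:330,260:420],None,fx=3.7,fy=3.7,interpolation=cv2.INTER_CUBIC))
im=cv2.imread('pics/w5.png');cv2.imwrite('pics/w5z.png',cv2.resize(im[150:330,200:440],None,fx=3,fy=3,interpolation=cv2.INTER_CUBIC))
"
```

```text
t 5.65 pos [0.5374 0.1778 0.1111] toolY deg -104.85 tilt -1.0 W 0.0545 F [0.4 0.8 0.7] q6 2.08
need units [-0.   -0.06  0.26]
need yaw -0.15
bbox (12, 215, 83, 66) area 3242.0
  z 0.12208634371328136 enc 0.5775 0.4077 r 0.0702 fit [0.578  0.4063] 0.0507
bbox (273, 180, 96, 113) area 7883.5
  z 0.12208634371328136 enc 0.5411 0.1781 r 0.0359 fit [0.5398 0.1774] 0.0312
bbox (462, 105, 59, 58) area 2442.5
  z 0.12208634371328136 enc 0.5785 0.0595 r 0.0216 fit [0.5776 0.0598] 0.019
```

View pics/w5z.png

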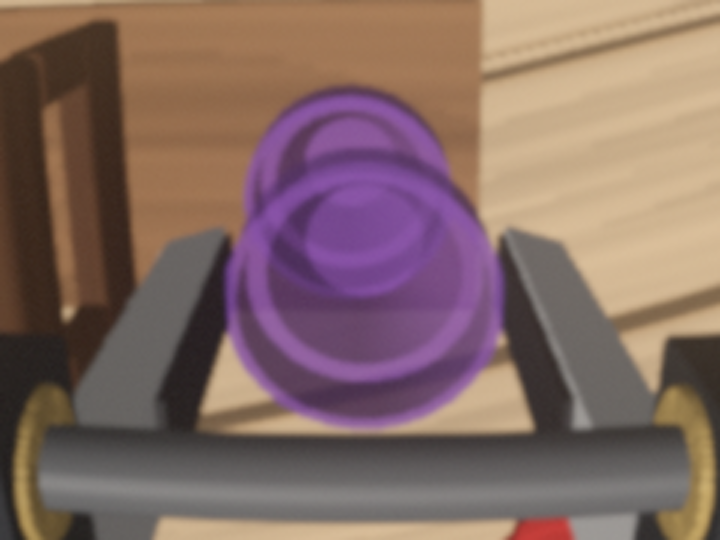

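View pics/side5z.png

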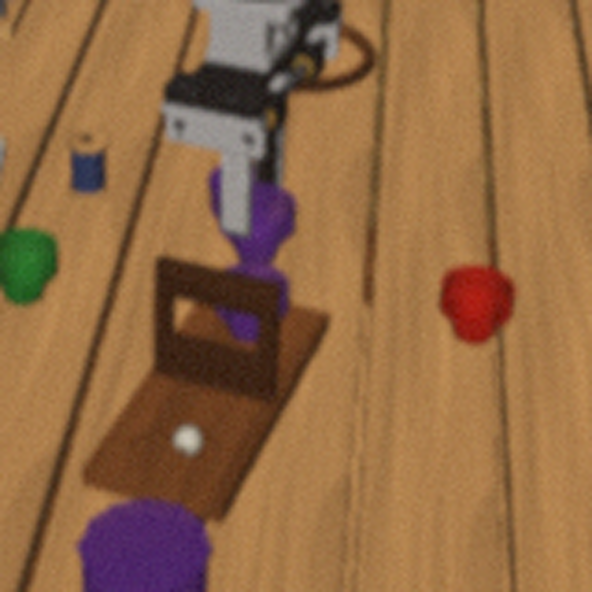

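Emit:
apply_moves:
  commands:
    - [1,0,-0.07,0,-0.1]
    - [1,0,0,0.1,0]
    - [1,0,0,0.1,0]
    - [1,0,0,0,0]
    - [1,0,0,0,0]

```text
t: 6.25
position: [0.5387, 0.1817, 0.1008]
tool_rot: [-0.0, 0.992, -0.128, -0.0]
wrist_force: [0.3, -0.1, -0.1]
gripper_width: 0.054
```

```bash
python3 -c "
from h import *
todo(.538,.1806,.063,75.3)
s=bot.read_state();grab('wrist','w6')
im=cv2.imread('pics/w6.png');cv2.imwrite('pics/w6z.png',cv2.resize(im[150:330,200:440],None,fx=3,fy=3,interpolation=cv2.INTER_CUBIC))
"
```

```text
t 6.25 pos [0.5387 0.1817 0.1008] toolY deg -104.73 tilt -1.0 W 0.054 F [ 0.3 -0.1 -0.1] q6 2.09
need units [-0.01  0.03  0.76]
need yaw -0.03
```

View pics/w6z.png

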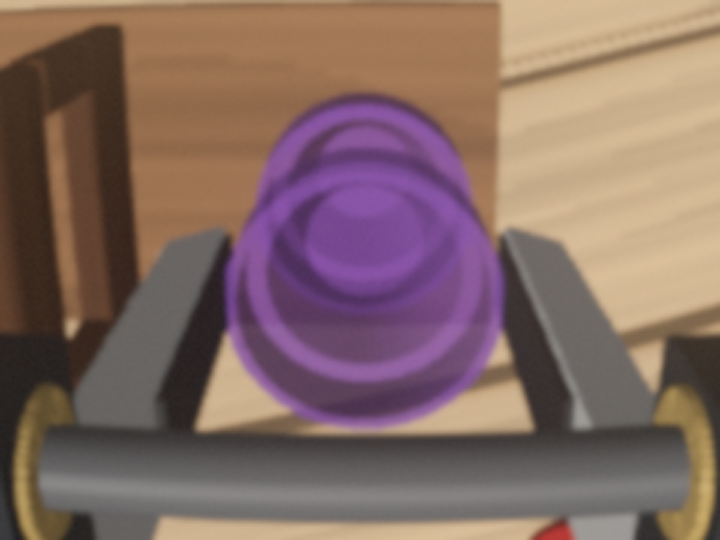

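Emit:
apply_moves:
  commands:
    - [1,0,0,0.15,0]
    - [1,0,0,0.15,0]
    - [1,0,0,0.15,0]
    - [1,0,0,0,0]

```text
t: 6.7
position: [0.5384, 0.1816, 0.076]
tool_rot: [-0.0, 0.992, -0.128, -0.001]
wrist_force: [0.1, -0.0, -0.5]
gripper_width: 0.0547
```

```bash
python3 -c "
from h import *
todo(.538,.1806,.063,75.3)"
```

```text
t 6.7 pos [0.5384 0.1816 0.076 ] toolY deg -104.73 tilt -1.0 W 0.0547 F [ 0.1 -0.  -0.5] q6 2.09
need units [-0.    0.02  0.26]
need yaw -0.03
```

Emit:
apply_moves:
  commands:
    - [1,0,0,0.12,0]
    - [1,0,0,0.08,0]
    - [1,0,0,0,0]

```text
t: 7.0
position: [0.5384, 0.1816, 0.0649]
tool_rot: [-0.0, 0.992, -0.128, -0.001]
wrist_force: [-0.5, -0.5, -0.2]
gripper_width: 0.0544
```

```bash
python3 -c "
from h import *
todo(.538,.1806,.063,75.3)"
```

```text
t 7.0 pos [0.5384 0.1816 0.0649] toolY deg -104.73 tilt -1.0 W 0.0544 F [-0.5 -0.5 -0.2] q6 2.09
need units [-0.    0.02  0.04]
need yaw -0.03
```

Emit:
apply_moves:
  commands:
    - [1,0,0,0.04,0]
    - [1,0,0,0.03,0]
    - [1,0,0,0,0]

```text
t: 7.3
position: [0.5398, 0.1818, 0.0638]
tool_rot: [-0.001, 0.992, -0.128, 0.001]
wrist_force: [0.1, 0.7, -0.6]
gripper_width: 0.0546
```

```bash
python3 -c "
from h import *
todo(.538,.1806,.063,75.3)
s=bot.read_state();grab('wrist','w7')
im=cv2.imread('pics/w7.png');cv2.imwrite('pics/w7z.png',cv2.resize(im[150:330,200:440],None,fx=3,fy=3,interpolation=cv2.INTER_CUBIC))
"
```

```text
t 7.3 pos [0.5398 0.1818 0.0638] toolY deg -104.73 tilt -1.0 W 0.0546 F [ 0.1  0.7 -0.6] q6 2.09
need units [-0.03  0.03  0.01]
need yaw -0.03
```

View pics/w7z.png

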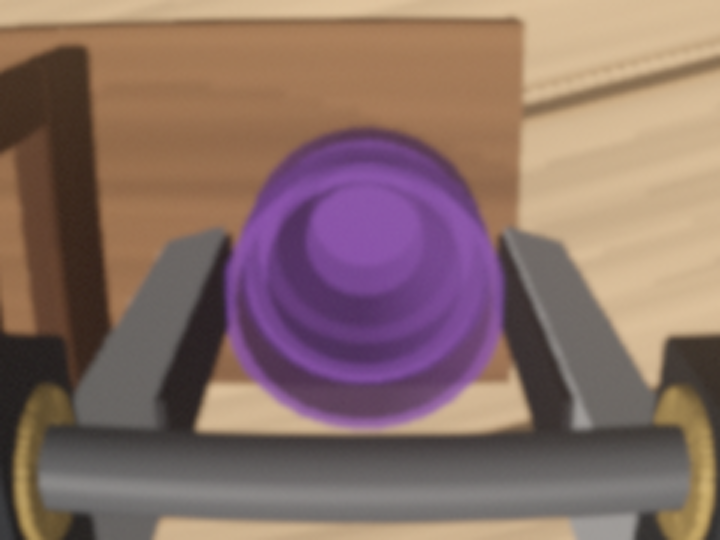

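Emit:
apply_moves:
  commands:
    - [1,-0.04,0.03,0.06,0]
    - [1,0,0,0,0]

```text
t: 7.55
position: [0.54, 0.1818, 0.0637]
tool_rot: [-0.003, 0.992, -0.128, 0.005]
wrist_force: [-0.8, -0.3, 0.2]
gripper_width: 0.0545
```

```bash
python3 -c "
from h import *
todo(.538,.1806,.063,75.3)"
```

```text
t 7.55 pos [0.54   0.1818 0.0637] toolY deg -104.74 tilt -0.99994 W 0.0545 F [-0.8 -0.3  0.2] q6 2.09
need units [-0.03  0.03  0.01]
need yaw -0.04
```

```bash
python3 -c "
from h import *
s=bot.read_state();print(s['joint_pos'].round(3),s['tau'].round(2),s['wrist_force'],s['moment'],s['dq'].round(3))"
```

```text
[2.600e-01 4.910e-01 1.609e+00 2.000e-03 1.031e+00 2.087e+00] [ 1.000e-02 -6.012e+01 -3.136e+01  1.000e-02 -2.400e-01 -1.000e-02] [-0.83136859 -0.27791937  0.19086973] [0.01957788 0.01852494 0.01340985] [ 0.001 -0.007 -0.017  0.001  0.002  0.001]
```

Emit:
apply_moves:
  commands:
    - [0.3,0,0,0,0]
    - [0.3,0,0,0,0]
    - [0.3,0,0,0,0]
    - [0.3,0,0,0,0]

```text
t: 7.95
position: [0.5395, 0.1817, 0.0629]
tool_rot: [-0.002, 0.992, -0.128, 0.004]
wrist_force: [0.3, 0.5, 0.0]
gripper_width: 0.066
```

```bash
python3 -c "
from h import *
todo(.538,.1806,.16,75.3)
s=bot.read_state();grab('wrist','w8')
im=cv2.imread('pics/w8.png');cv2.imwrite('pics/w8z.png',cv2.resize(im[150:330,200:440],None,fx=3,fy=3,interpolation=cv2.INTER_CUBIC))
"
```

```text
t 7.95 pos [0.5395 0.1817 0.0629] toolY deg -104.74 tilt -0.99995 W 0.066 F [0.3 0.5 0. ] q6 2.09
need units [-0.01  0.02 -1.94]
need yaw -0.04
```

View pics/w8z.png

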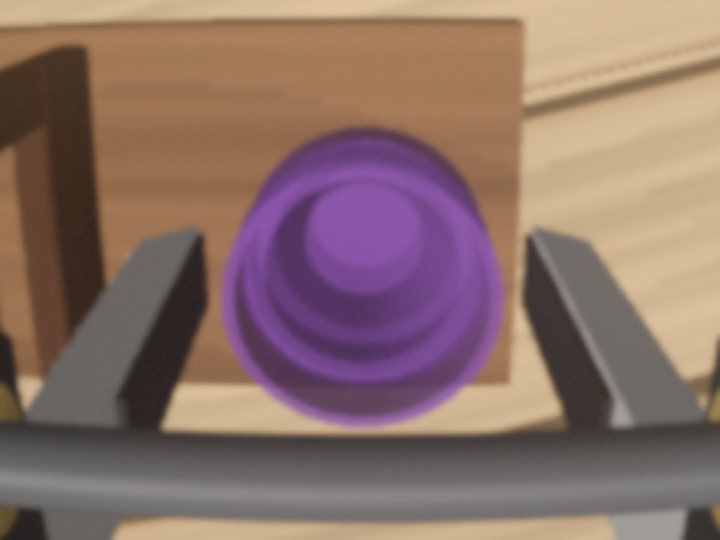

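Emit:
apply_moves:
  commands:
    - [0.2,0,0,-0.2,0]
    - [0.2,0,0,-0.4,0]
    - [0.2,0,0,-0.6,0]
    - [0.2,0,0,-0.7,0]
    - [0.2,0,0,-0.2,0]
    - [0.2,0,0,0,0]

```text
t: 8.6
position: [0.5379, 0.1811, 0.1735]
tool_rot: [-0.002, 0.992, -0.128, 0.004]
wrist_force: [-0.2, -0.4, -1.3]
gripper_width: 0.0751
```

```bash
python3 -c "
from h import *
todo(.554,.2527,.16,75.3)
s=bot.read_state();grab('wrist','w9');import pickle;pickle.dump(s,open('s9.pkl','wb'));cups('w9',s,(.054,.074));grab('side','side9');im=cv2.imread('pics/side9.png')
cv2.imwrite('pics/side9z.png',cv2.resize(im[200:330,270:400],None,fx=4.5,fy=4.5,interpolation=cv2.INTER_CUBIC))
"
```

```text
t 8.6 pos [0.5379 0.1811 0.1735] toolY deg -104.73 tilt -0.99997 W 0.0751 F [-0.2 -0.4 -1.3] q6 2.09
need units [-0.05 -1.47  0.28]
need yaw -0.03
bbox (48, 203, 75, 63) area 2950.0
  z 0.054 enc 0.5663 0.5039 r 0.0834 fit [0.5646 0.5033] 0.0628
  z 0.074 enc 0.5689 0.4811 r 0.0778 fit [0.5672 0.4806] 0.0586
bbox (291, 170, 59, 61) area 2776.5
  z 0.054 enc 0.5326 0.1834 r 0.0317 fit [0.5324 0.1835] 0.0302
  z 0.074 enc 0.5374 0.182 r 0.0296 fit [0.5372 0.182 ] 0.0282
bbox (443, 108, 49, 49) area 1691.5
  z 0.054 enc 0.565 0.0169 r 0.0292 fit [0.5652 0.0164] 0.0263
  z 0.074 enc 0.5676 0.0266 r 0.0272 fit [0.5678 0.0261] 0.0245
```

View pics/w9.png

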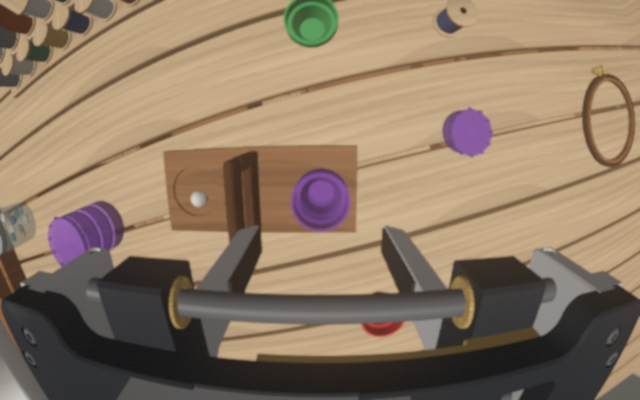

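View pics/side9z.png

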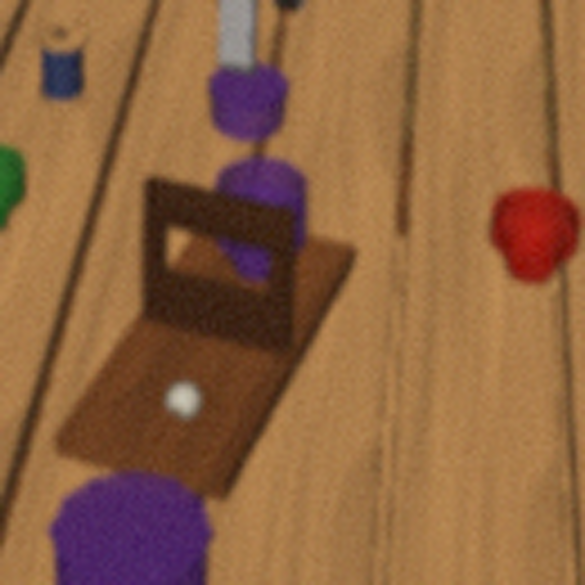

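Emit:
apply_moves:
  commands:
    - [0.4,0,-0.4,-0.3,0]
    - [0.4,0,-0.6,-0.2,0]
    - [0.4,-0.05,-0.4,0,0]
    - [0.4,0,-0.2,0,0]
    - [0.4,0,0,0,0]

```text
t: 9.2
position: [0.5537, 0.26, 0.1898]
tool_rot: [0.001, 0.992, -0.129, -0.003]
wrist_force: [0.1, -0.6, 0.2]
gripper_width: 0.0562
```

```bash
python3 -c "
from h import *
todo(.5545,.253,.14,75.3)
s=bot.read_state();grab('wrist','w10');import pickle;pickle.dump(s,open('s10.pkl','wb'))
im=cv2.imread('pics/w10.png');cv2.imwrite('pics/w10z.png',cv2.resize(im[110:290,180:440],None,fx=3,fy=3,interpolation=cv2.INTER_CUBIC))
"
```

```text
t 9.2 pos [0.5537 0.26   0.1898] toolY deg -104.82 tilt -0.99998 W 0.0562 F [ 0.1 -0.6  0.2] q6 2.21
need units [0.06 0.13 1.  ]
need yaw -0.12
```

View pics/w10z.png

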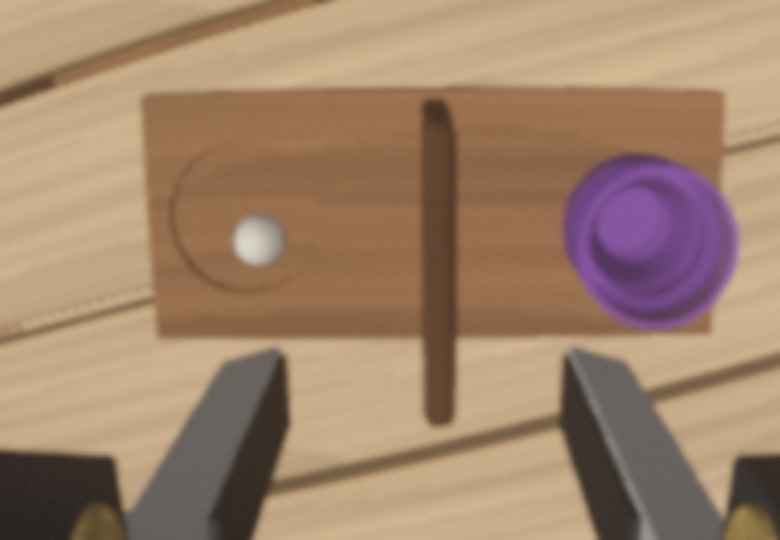

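```bash
python3 -c "
from h import *
import pickle;s=pickle.load(open('s10.pkl','rb'))
f=lambda x,y,z: wplane(180+x/3-.33,110+y/3-.33,z,s)[:2].round(4)
a=f(440,125,.114);b=f(439,420,.114);print(a,b,np.linalg.norm(a-b),(a+b)/2,np.degrees(np.arctan2(*(a-b)[::-1])))
c=[f(*p,.014) for p in((143,95),(724,90),(711,333),(160,337))];print(c,np.mean(c,0))
cups('w10',s,(.074,))
todo(*((a+b)/2),.14,75.3)
print('bead',f(258,241,.02))
"
```

```text
[0.5975 0.2431] [0.5129 0.2654] 0.08748971368109512 [0.5552  0.25425] -14.766895807232284
[array([0.6305, 0.3527]), array([0.5744, 0.1312]), array([0.477 , 0.1556]), array([0.534 , 0.3773])] [0.553975 0.2542  ]
bbox (94, 196, 79, 74) area 3789.0
  z 0.074 enc 0.5726 0.4871 r 0.0659 fit [0.5674 0.4857] 0.0524
bbox (368, 162, 58, 58) area 2470.5
  z 0.074 enc 0.5385 0.1855 r 0.0314 fit [0.5385 0.1846] 0.0291
bbox (492, 110, 43, 42) area 1312.5
  z 0.074 enc 0.5709 0.0376 r 0.0301 fit [0.5704 0.0375] 0.0261
t 9.25 pos [0.5535 0.2594 0.1896] toolY deg -104.84 tilt -0.99998 W 0.0564 F [ 0.3 -0.1 -0.8] q6 2.21
need units [0.06 0.09 0.99]
need yaw -0.14
bead [0.5631 0.3234]
```

Emit:
apply_moves:
  commands:
    - [0.45,0.06,0.1,0.2,0]
    - [0.5,0,0,0.4,0]
    - [0.5,0,0,0.2,0]
    - [0.5,0,0,0,0]

```text
t: 9.65
position: [0.5545, 0.2493, 0.1455]
tool_rot: [0.002, 0.991, -0.13, -0.004]
wrist_force: [0.0, -0.4, 0.4]
gripper_width: 0.0473
```

```bash
python3 -c "
from h import *
todo(.5545,.2542,.08,75.3)
s=bot.read_state();grab('wrist','w11')
im=cv2.imread('pics/w11.png');cv2.imwrite('pics/w11z.png',cv2.resize(im[110:290,180:440],None,fx=3,fy=3,interpolation=cv2.INTER_CUBIC))
"
```

```text
t 9.65 pos [0.5545 0.2493 0.1455] toolY deg -104.99 tilt -0.99996 W 0.0473 F [ 0.  -0.4  0.4] q6 2.19
need units [-0.02 -0.1   1.31]
need yaw -0.29
```

View pics/w11z.png

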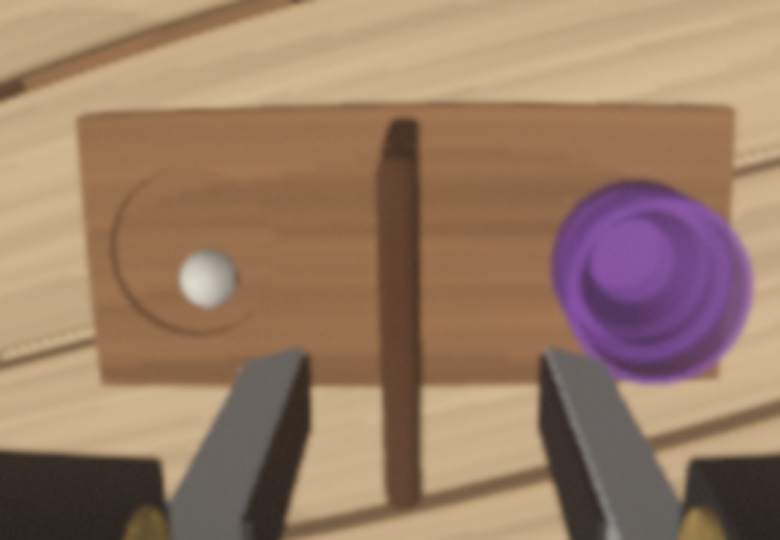

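Emit:
apply_moves:
  commands:
    - [0.5,-0.02,-0.11,0.2,-0.3]
    - [0.5,0,0,0.4,0]
    - [0.5,0,0,0.2,0]
    - [0.5,0,0,0,0]
    - [0.5,0,0,0,0]

```text
t: 10.2
position: [0.5561, 0.2558, 0.1064]
tool_rot: [0.001, 0.992, -0.128, -0.002]
wrist_force: [0.2, 0.1, 0.8]
gripper_width: 0.0472
```

```bash
python3 -c "
from h import *
todo(.5545,.2542,.08,75.3)
s=bot.read_state();grab('wrist','w12')
im=cv2.imread('pics/w12.png');cv2.imwrite('pics/w12z.png',cv2.resize(im[110:290,180:440],None,fx=3,fy=3,interpolation=cv2.INTER_CUBIC))
"
```

```text
t 10.2 pos [0.5561 0.2558 0.1064] toolY deg -104.65 tilt -0.99999 W 0.0472 F [0.2 0.1 0.8] q6 2.2
need units [-0.02  0.04  0.53]
need yaw 0.05
```

View pics/w12z.png

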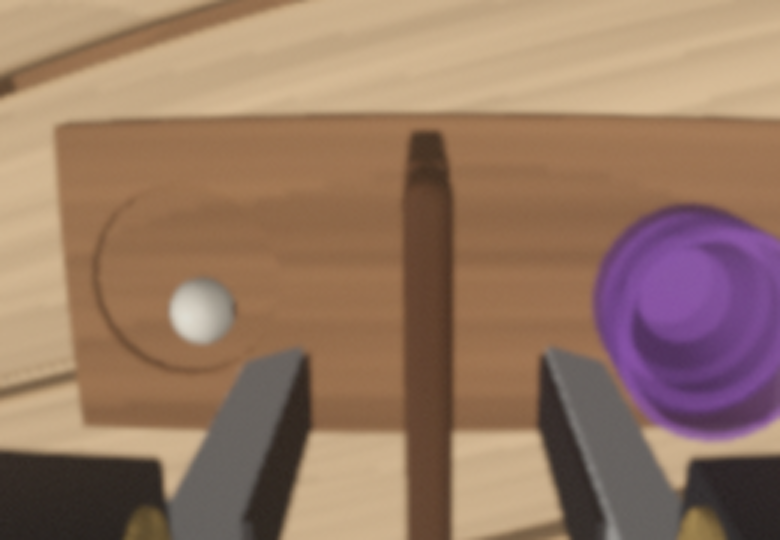

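Emit:
apply_moves:
  commands:
    - [0.5,0,0,0.3,0]
    - [0.5,0,0,0.2,0]
    - [0.5,0,0,0,0]
    - [0.5,0,0,0,0]

```text
t: 10.65
position: [0.5564, 0.2559, 0.0803]
tool_rot: [0.0, 0.992, -0.128, -0.002]
wrist_force: [-0.1, -0.2, -0.1]
gripper_width: 0.0472
```

```bash
python3 -c "
from h import *
todo(.5545,.2542,.08,75.3)
s=bot.read_state();grab('wrist','w13')
im=cv2.imread('pics/w13.png');cv2.imwrite('pics/w13z.png',cv2.resize(im[110:290,180:440],None,fx=3,fy=3,interpolation=cv2.INTER_CUBIC))
"
```

```text
t 10.65 pos [0.5564 0.2559 0.0803] toolY deg -104.65 tilt -1.0 W 0.0472 F [-0.1 -0.2 -0.1] q6 2.2
need units [-0.03  0.04  0.01]
need yaw 0.05
```

View pics/w13z.png

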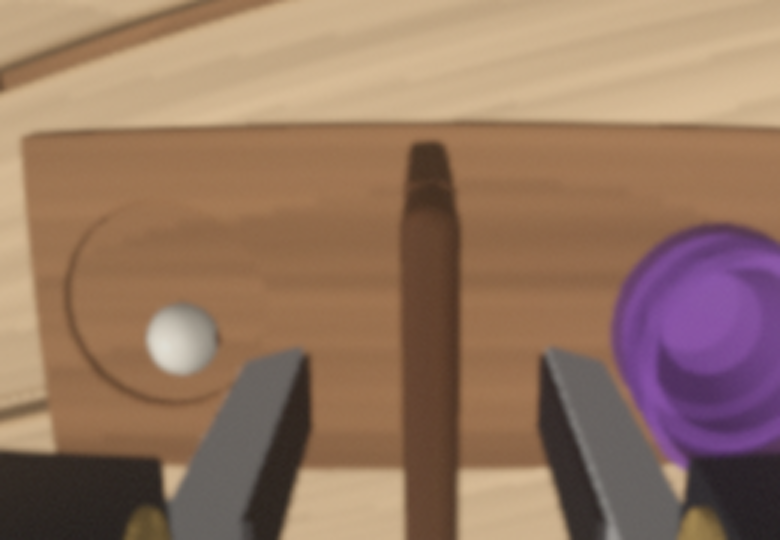

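Emit:
apply_moves:
  commands:
    - [0.7,0,0.02,0,0]
    - [0.75,0,0,0,0]
    - [0.8,0,0,0,0]
    - [0.82,0,0,0,0]
    - [0.84,0,0,0,0]
    - [0.86,0,0,0,0]
    - [0.87,0,0,0,0]
    - [0.88,0,0,0,0]

```text
t: 11.5
position: [0.5566, 0.255, 0.0815]
tool_rot: [0.0, 0.992, -0.128, -0.001]
wrist_force: [0.3, -0.6, 0.4]
gripper_width: 0.0115
```

Emit:
apply_moves:
  commands:
    - [0.89,0,0,0,0]
    - [0.9,0,0,0,0]
    - [0.92,0,0,0,0]
    - [1,0,0,0,0]
    - [1,0,0,0,0]

```text
t: 12.0
position: [0.5565, 0.255, 0.0815]
tool_rot: [0.0, 0.992, -0.127, -0.001]
wrist_force: [-0.9, -0.3, 0.7]
gripper_width: 0.0099
```

```bash
python3 -c "
from h import *
todo(.5545,.2542,.08,75.3)
s=bot.read_state();grab('wrist','w14')
im=cv2.imread('pics/w14.png');cv2.imwrite('pics/w14z.png',cv2.resize(im[110:290,180:440],None,fx=3,fy=3,interpolation=cv2.INTER_CUBIC))
"
```

```text
t 12.0 pos [0.5565 0.255  0.0815] toolY deg -104.63 tilt -1.0 W 0.0099 F [-0.9 -0.3  0.7] q6 2.2
need units [-0.04  0.02  0.03]
need yaw 0.07
```

View pics/w14z.png

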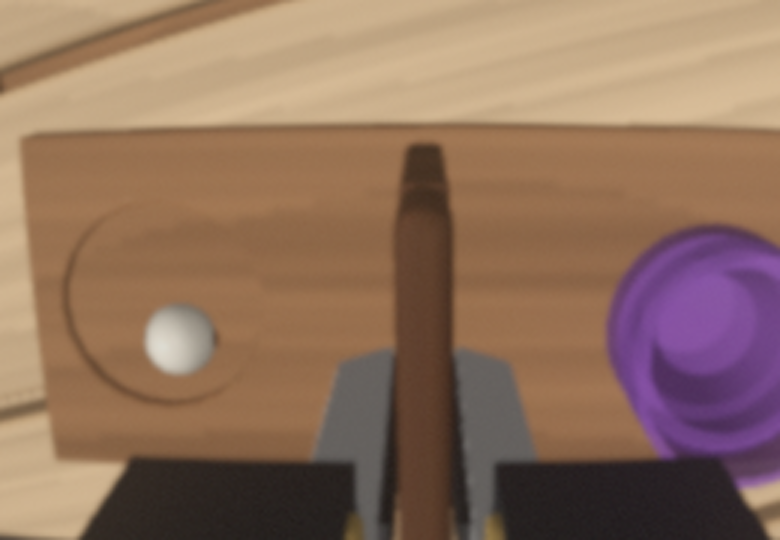

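Emit:
apply_moves:
  commands:
    - [1,0,0,0,0]
    - [1,0,0,-0.06,0]
    - [1,0,0,-0.1,0]
    - [1,0,0,-0.12,0]
    - [1,0,0,-0.15,0]
    - [1,0,0,-0.15,0]
    - [1,0,0,-0.15,0]
    - [1,0,0,-0.1,0]

```text
t: 12.85
position: [0.556, 0.2549, 0.1255]
tool_rot: [0.001, 0.992, -0.128, -0.002]
wrist_force: [-0.3, 0.0, -3.0]
gripper_width: 0.0099
```

```bash
python3 -c "
from h import *
todo(.5545,.2542,.19,75.3)
s=bot.read_state();grab('wrist','w15')
im=cv2.imread('pics/w15.png');cv2.imwrite('pics/w15z.png',cv2.resize(im[110:290,180:440],None,fx=3,fy=3,interpolation=cv2.INTER_CUBIC))
"
```

```text
t 12.85 pos [0.556  0.2549 0.1255] toolY deg -104.65 tilt -0.99999 W 0.0099 F [-0.3  0.  -3. ] q6 2.2
need units [-0.03  0.02 -1.29]
need yaw 0.05
```

View pics/w15z.png

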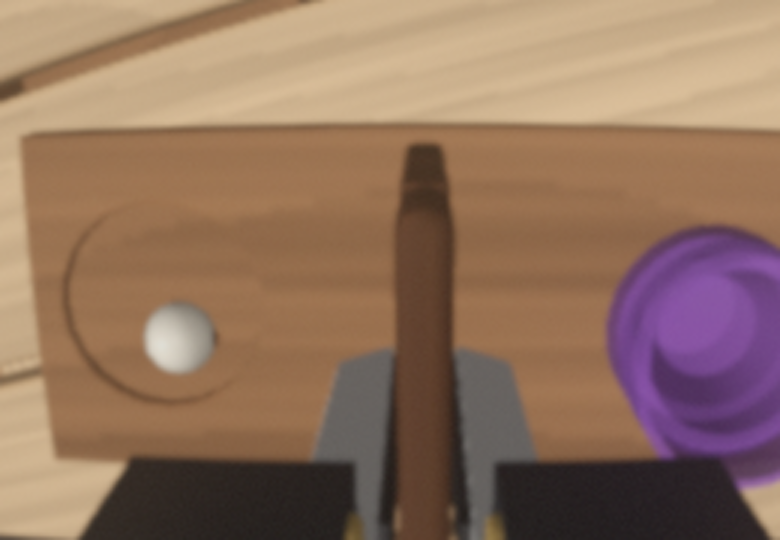

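Emit:
apply_moves:
  commands:
    - [1,0,0,-0.12,0]
    - [1,0,0,-0.18,0]
    - [1,0,0,-0.2,0]
    - [1,0,0,-0.25,0]
    - [1,0,0,-0.25,0]
    - [1,0,0,-0.2,0]
    - [1,0,0,-0.12,0]
    - [1,0,0,-0.05,0]

```text
t: 13.7
position: [0.5565, 0.255, 0.2017]
tool_rot: [0.0, 0.992, -0.128, -0.001]
wrist_force: [-0.1, 0.3, -3.3]
gripper_width: 0.0097
```

```bash
python3 -c "
from h import *
todo(.5,-.10,.19,75.3)
todo(.4895,-.353,.19,55)
"
```

```text
t 13.7 pos [0.5565 0.255  0.2017] toolY deg -104.65 tilt -1.0 W 0.0097 F [-0.1  0.3 -3.3] q6 2.2
need units [0.7  7.16 0.23]
need yaw 0.05
t 13.7 pos [0.5565 0.255  0.2017] toolY deg -104.65 tilt -1.0 W 0.0097 F [-0.1  0.3 -3.3] q6 2.2
need units [ 1.78 12.1   0.23]
need yaw 20.35
```

Emit:
apply_moves:
  commands:
    - [1,0,0.04,0,0]
    - [1,0.01,0.08,0,0]
    - [1,0.02,0.12,0,0]
    - [1,0.02,0.16,0,0]
    - [1,0.02,0.2,0,0]
    - [1,0.02,0.22,0,0]
    - [1,0.02,0.22,0,0]
    - [1,0.02,0.22,0,0]

```text
t: 14.5
position: [0.5454, 0.1871, 0.2]
tool_rot: [0.001, 0.992, -0.127, -0.002]
wrist_force: [-0.2, -1.3, -3.2]
gripper_width: 0.0101
```

```bash
python3 -c "
from h import *
todo(.4895,-.353,.19,55)
s=bot.read_state();print(s['dq'].round(3));grab('wrist','w16')
im=cv2.imread('pics/w16.png');cv2.imwrite('pics/w16z.png',cv2.resize(im[110:290,180:440],None,fx=3,fy=3,interpolation=cv2.INTER_CUBIC))
"
```

```text
t 14.5 pos [0.5454 0.1871 0.2   ] toolY deg -104.63 tilt -0.99999 W 0.0101 F [-0.2 -1.3 -3.2] q6 2.09
need units [ 1.65 10.73  0.22]
need yaw 20.37
[-0.192 -0.133  0.179 -0.002 -0.048 -0.186]
```

View pics/w16z.png

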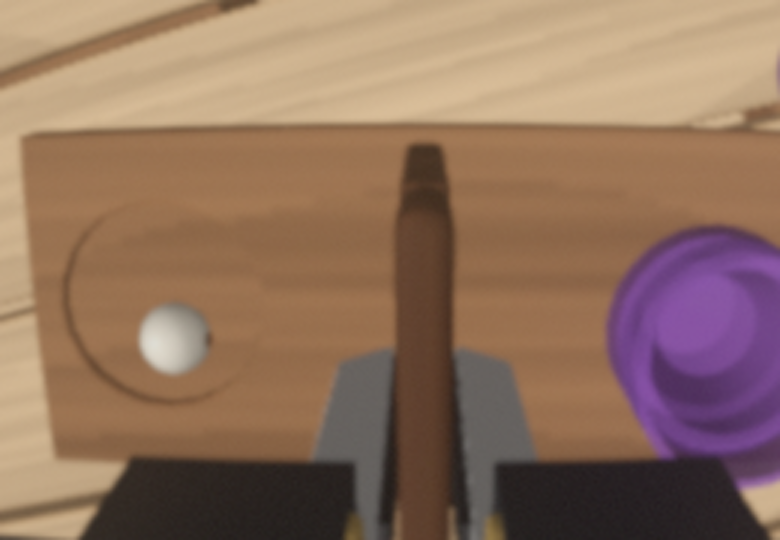

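Emit:
apply_moves:
  commands:
    - [1,0.02,0.15,0,0]
    - [1,0.02,0.2,0,0]
    - [1,0.03,0.22,0,0]
    - [1,0.03,0.24,0,0]
    - [1,0.03,0.24,0,0]
    - [1,0.03,0.24,0,0]
    - [1,0.03,0.24,0,0]
    - [1,0.03,0.24,0,0]

```text
t: 15.35
position: [0.5325, 0.0901, 0.2005]
tool_rot: [0.001, 0.992, -0.128, -0.002]
wrist_force: [-0.9, -0.2, -3.3]
gripper_width: 0.0099
```

Emit:
apply_moves:
  commands:
    - [1,0.03,0.24,0,0]
    - [1,0.03,0.24,0,0]
    - [1,0.03,0.24,0,0]
    - [1,0.03,0.24,0,0]
    - [1,0.03,0.24,0,0]
    - [1,0.03,0.24,0,0]
    - [1,0.03,0.24,0,0]
    - [1,0.03,0.24,0,0]

```text
t: 16.15
position: [0.5185, -0.0147, 0.2008]
tool_rot: [0.001, 0.992, -0.128, -0.002]
wrist_force: [0.1, 0.6, -3.2]
gripper_width: 0.0095
```

Emit:
apply_moves:
  commands:
    - [1,0.03,0.24,0,0]
    - [1,0.03,0.24,0,0]
    - [1,0.03,0.24,0,0]
    - [1,0.03,0.24,0,0]
    - [1,0.03,0.24,0,0]
    - [1,0.03,0.24,0,0]
    - [1,0.03,0.24,0,0]
    - [1,0.03,0.24,0,0]

```text
t: 16.95
position: [0.5044, -0.1193, 0.201]
tool_rot: [0.001, 0.992, -0.128, -0.002]
wrist_force: [0.0, 0.1, -3.3]
gripper_width: 0.0097
```

```bash
python3 -c "
from h import *
todo(.4895,-.353,.19,55)
"
```

```text
t 16.95 pos [ 0.5044 -0.1193  0.201 ] toolY deg -104.67 tilt -0.99999 W 0.0097 F [ 0.   0.1 -3.3] q6 1.53
need units [0.9  4.6  0.23]
need yaw 20.33
```

Emit:
apply_moves:
  commands:
    - [1,0.04,0.24,0,0]
    - [1,0.04,0.24,0,0]
    - [1,0.04,0.24,0,0]
    - [1,0.04,0.24,0,0]
    - [1,0.04,0.24,0,0]
    - [1,0.04,0.24,0,0]
    - [1,0.04,0.24,0,0]
    - [1,0.04,0.24,0,0]

```text
t: 17.75
position: [0.4946, -0.2251, 0.2011]
tool_rot: [0.001, 0.992, -0.128, -0.002]
wrist_force: [-0.7, -0.5, -2.5]
gripper_width: 0.0097
```

Emit:
apply_moves:
  commands:
    - [1,0.04,0.22,0,0]
    - [1,0.04,0.2,0,0]
    - [1,0.04,0.16,0,0.5]
    - [1,0.04,0.12,0,1]
    - [1,0.04,0.1,0,1.5]
    - [1,0.04,0.08,0,2]
    - [1,0.04,0.06,0,2]
    - [1,0.04,0.04,0,2]

```text
t: 18.55
position: [0.4965, -0.2824, 0.2009]
tool_rot: [0.001, 0.977, -0.211, -0.002]
wrist_force: [-0.3, 0.9, -3.5]
gripper_width: 0.0097
```

```bash
python3 -c "
from h import *
todo(.489,-.3545,.19,55)
s=bot.read_state();grab('wrist','w17')
im=cv2.imread('pics/w17.png');cv2.imwrite('pics/w17z.png',im)
"
```

```text
t 18.55 pos [ 0.4965 -0.2824  0.2009] toolY deg -114.38 tilt -0.99999 W 0.0097 F [-0.3  0.9 -3.5] q6 1.42
need units [0.46 1.38 0.22]
need yaw 10.62
```

View pics/w17.png

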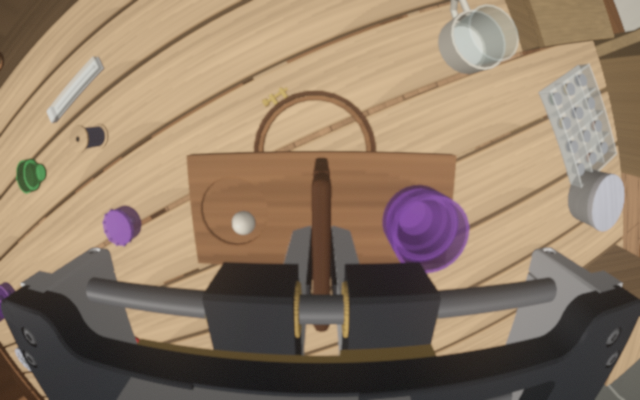

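Emit:
apply_moves:
  commands:
    - [1,0.04,0.06,0,2]
    - [1,0.04,0.08,0,2]
    - [1,0.04,0.1,0,2]
    - [1,0.03,0.12,0,1.5]
    - [1,0.03,0.14,0,1]
    - [1,0.03,0.16,0,0.5]
    - [1,0.03,0.16,0,0]
    - [1,0.03,0.14,0,0]

```text
t: 19.4
position: [0.4823, -0.3334, 0.2009]
tool_rot: [0.001, 0.956, -0.293, -0.002]
wrist_force: [1.0, -0.1, -2.5]
gripper_width: 0.0097
```

```bash
python3 -c "
from h import *
todo(.489,-.3545,.19,55)
"
```

```text
t 19.4 pos [ 0.4823 -0.3334  0.2009] toolY deg -124.06 tilt -0.99999 W 0.0097 F [ 1.  -0.1 -2.5] q6 1.5
need units [0.35 0.28 0.22]
need yaw 0.94
```

Emit:
apply_moves:
  commands:
    - [1,0.06,0.1,0.03,0.3]
    - [1,0.08,0.08,0.06,0.3]
    - [1,0.1,0.06,0.08,0.3]
    - [1,0.08,0.04,0.08,0]
    - [1,0.05,0,0.05,0]
    - [1,0,0,0,0]
    - [1,0,0,0,0]

```text
t: 20.1
position: [0.4899, -0.3581, 0.1836]
tool_rot: [0.001, 0.954, -0.301, -0.002]
wrist_force: [-0.2, -0.0, -3.5]
gripper_width: 0.0097
```

```bash
python3 -c "
from h import *
todo(.489,-.3545,.182,55)
s=bot.read_state();grab('wrist','w18');grab('top','top18');grab('side','side18')
im=cv2.imread('pics/top18.png');a=cv2.resize(im[150:290,360:520],None,fx=4.5,fy=4.2,interpolation=cv2.INTER_CUBIC);cv2.imwrite('pics/top18z.png',a)
im=cv2.imread('pics/side18.png');a=cv2.resize(im[60:230,260:420],None,fx=3.5,fy=3.5,interpolation=cv2.INTER_CUBIC);cv2.imwrite('pics/side18z.png',a)
"
```

```text
t 20.1 pos [ 0.4899 -0.3581  0.1836] toolY deg -125.05 tilt -0.99999 W 0.0097 F [-0.2 -0.  -3.5] q6 1.49
need units [-0.06 -0.05  0.03]
need yaw -0.05
```

View pics/top18z.png

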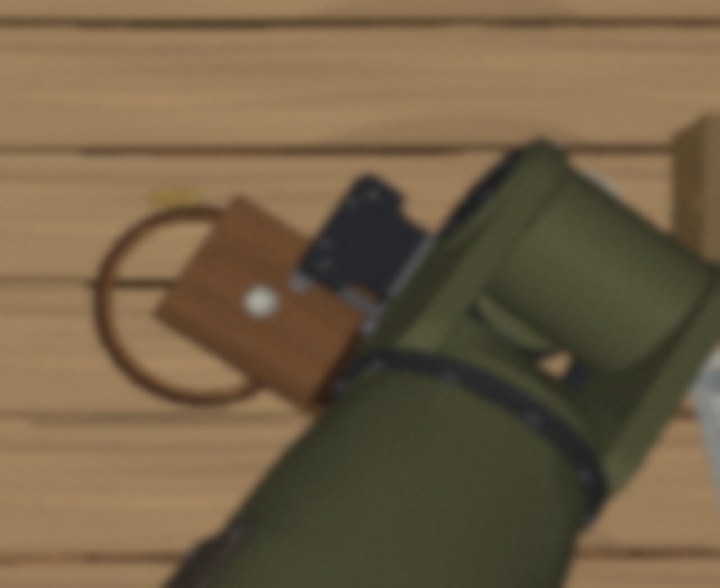

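View pics/side18z.png

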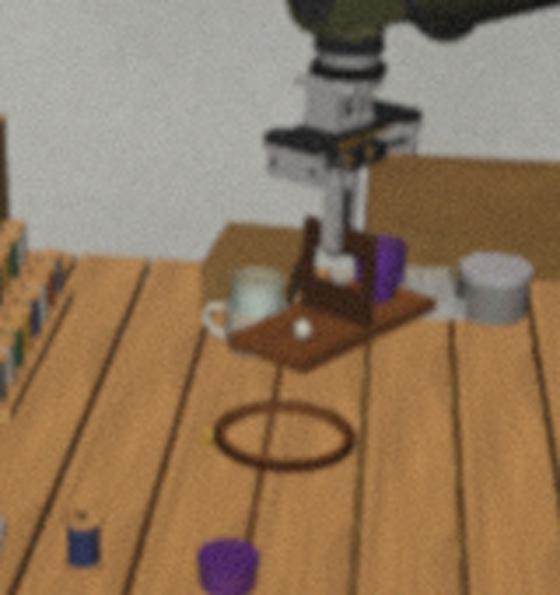

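View pics/w18.png

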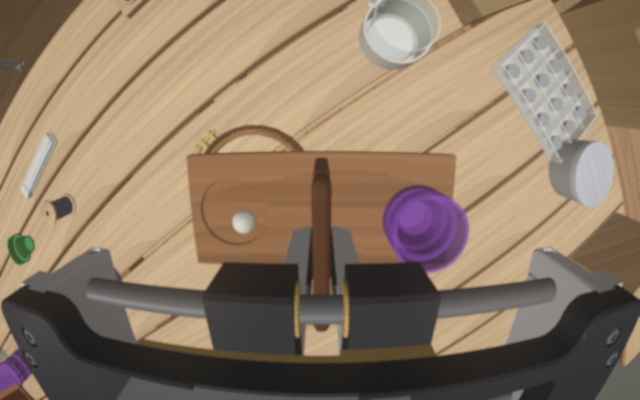

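```bash
python3 -c "
from h import *
c=cam('top');s=bot.read_state()
b=onplane(c,360+260/4.5,150+300/4.2,.122);print('bead',b,'hoop',onplane(c,404.75,222.5,.006))
M=rot(s['tool_rot']);p=s['position'];print('dish',p-.075*M[:,1]);print(s['t'],np.abs(s['dq']).max())
f=lambda u,v,z:wplane(u,v,z,s)
print('dish centre w', f(236,211,p[2]-.0815+.014), 'bead w',f(244,222,p[2]-.0815+.02))
"
```

```text
bead [ 0.51994446 -0.30196143  0.122     ] hoop [ 0.53188678 -0.29237149  0.006     ]
dish [ 0.53294457 -0.2966805   0.18373297]
20.25 0.0028250689714185923
dish centre w [ 0.52937147 -0.29833041  0.11643141] bead w [ 0.51839274 -0.30041515  0.12243141]
```

```bash
python3 -c "
from h import *
print(bot.job_done())"
```

```text
the job is handed in; nothing more can be done
None
```

I nested the loose cup into the caddy's cup and let go of it. Then I pinched the handle, lifted the caddy level, carried it over and turned it about 20° to clear the tea holder. The job was handed in at about 20 s with the caddy still held over the hoop; no verdict was reported.

**Last checks before handing in:**
- **Height:** the caddy's underside was about 102 mm up.
- **Level and still:** tool tilt was under 0.01 rad and joint speeds were near zero (0.003 rad/s at most).
- **Dish over hoop:** the dish centre was about 4–7 mm from the hoop's centre in plan.
- **Bead:** it was still in its dish and had barely moved, about 11 mm from the centre.
- **Grip:** the gripper held the 10 mm panel with an opening of 9.7 mm, and the wrist carried about 3.3 N.
- **Cups:** they looked nested and upright. After release, the upper rim measured about 2 mm off the lower cup's axis from one view and about 5 mm from another, more oblique one. I did not re-measure this after the lift; the last wrist picture showed no visible change.

**What did not go as planned:** small commanded moves of 2–3 mm were not fully executed, so I set the final cup height from the expected seated height (63.7 mm against 63.3 mm). No contact force showed on the wrist sensor at that point. I saw no bystander move, but I did not measure their positions again.

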